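Free the clamped tin and hang it on the sprung weighing hook

TASK

Release the tin with the wooden handle from the counter clamp: tip the pawl's upright lever to lift the pawl off the rack, push the clamp bar fully back, and lift the tin out. Hang it by its handle on the sprung weighing hook, lowering it gently until the hook carries its weight, let it settle and let go, leaving it hanging still and the clamp open. Never drop it on the hook, and leave everything else on the counter where it is.

Things in the scene. Friction and masses are not known exactly. Their poses are not given: they have to be found in the camera images.
- clamp: Fixed dark steel bar clamp, base plate 262 x 100 x 12 mm. Origin on the counter under the centre of the nest where the tin stands. x runs along the bar: fixed jaw at -60 to -44 mm (top 68 mm high), nest, moving jaw, pawl bridge at 106 to 162 mm (40 mm wide, 76 mm high), crossbar handle; y across, z up. Two nest stops, 15 mm high, at y = +/-45 mm.
- pawl (a joint): Hinge of the ratchet pawl: 0 = nose down in the rack, so the bar cannot go back; 0.7 rad = lever tipped to its stop, nose high. Stiff hinge (0.1 N m, about 2 N at the lever's top); stays where it is left.
- pawl_lever (a point): Centre of the steel cross-piece (14 mm thick, 60 mm long along clamp y) on top of the pawl's upright lever, 60 mm above the pivot (clamp x = 146 mm, 58 mm above the counter). Push it towards clamp +x to lift the pawl: it moves 39 mm in +x and sinks 14 mm. The space between jaw and lever (clamp x = 62 to 138 mm) is clear above 85 mm.
- bar (a joint): Slide of the clamp bar and its jaw: 0 = clamped, 0.045 m = fully back (stop), moving towards clamp +x. Friction about 3 N. The jaw (60 mm wide) carries a lip, 74 to 81 mm above the counter, that reaches 17 mm over the tin's lid when clamped.
- bar_handle (a point): Centre of the wooden crossbar (16 mm thick, 90 mm long along clamp y, 88 mm above the counter) on an upright post at the bar's rear end, clamp x = 238 mm when clamped. Push it towards clamp +x from the side facing the pawl. Below it runs the bar, whose top is 42 mm above the counter.
- tin_grip (a point): Centre of the tin's wooden handle board: 85 mm long (y), 16 mm thick (x), 36 mm high; grasp across the 16 mm from above. Tin below: 84 mm diameter, 60 high, 0.25 to 0.46 kg with handle, lid 66 and underside 126 mm below this point. Straps at y = +/-44.5 mm; between them, board and lid, an opening 85 wide, 48 high, for the rod (along x). Starts 138 mm up, y along clamp y.
- tin: The same tin: origin at the centre of its underside.
- hook_seat (a point): Top of the sprung hook's level rod (10 mm thick), midway, 200 mm up when empty. x runs along the rod to the post: rod clear from x = -40 mm (upturned tip, 23 mm above the rod's top, ends at -53) to +65 mm (carriage, 17 mm above; post at +85 to +101, 252 mm high, cap from +78). Nothing above the rod; below, a 14 mm base plate. The board lies across it (its y along this y).
- hook (a joint): How far the hook has dipped, m: 0 = empty, up to 0.060 (stop). Spring 150 N/m, so the tin dips it 14 to 28 mm; lightly damped, it bobs for about 1 s.
- tin_a: Plain steel tin without handle, 80 mm diameter, 55 mm high; bystander. Origin at its underside.
- tin_b: As tin_a; bystander.
- tin_c: As tin_a; bystander.
- carton: Cardboard box 70 x 110 x 40 mm; bystander. Origin at its underside.
- jar: Glass jar with wooden lid, 90 mm diameter, 130 mm high; bystander. Origin at its underside.
- scoop: Spoon-like scoop 170 mm long lying on the counter; bystander.
There are look-alikes about, which are no part of the job. Leave any purple look-alike of the part that bears hook_seat alone. Leave any green look-alike of the tin alone.

How it is judged:
On the way, in this order (a step that is already met when the one before it is completed fails the run):
1. the pawl is lifted clear of the rack (value of joint pawl above 0.35 rad), for 0.1 s.
2. the clamp bar is pushed back (38 mm or more of 45) (value of joint bar above 0.038 m), for 0.1 s.
3. the tin is lifted out of the clamp (z of tin in the frame of clamp above 0.085 m), for 0.1 s.
4. the handle board rests on the hook's rod and the hook has dipped (x of tin_grip in the frame of hook_seat between -0.04 and 0.055 m and y of tin_grip in the frame of hook_seat between -0.035 and 0.035 m and z of tin_grip in the frame of hook_seat between 0.01 and 0.026 m and value of joint hook above 0.01 m), for 0.2 s.
At the end, for the whole second after the job is handed in: The tin hangs upright (0.2 rad), its board across the rod (0.5 rad) between tip and carriage, the rod within 35 mm of the board's middle; the hook is dipped 10 mm or more and still (tin under 0.03 m/s, hook under 0.02 m/s); the clamp bar is still 35 mm or more back (all of step 4 and angle between the y axis of tin_grip and the y axis of hook_seat, either way round below 0.5 rad and angle between tin's own z axis and vertical below 0.2 rad and linear speed of tin below 0.03 m/s and velocity of joint hook between -0.02 and 0.02 m/s and value of joint bar above 0.035 m); the robot touches nothing.
It fails at once if the tin is dropped on the hook or the hook jerked down (hook faster than 0.28 m/s downwards) (velocity of joint hook above 0.28 m/s).
It fails at once if the tin is tipped over (more than 0.7 rad) (angle between tin's own z axis and vertical above 0.7 rad).
It fails at once if another thing on the counter is moved more than 30 mm (distance of any of tin_a, tin_b, tin_c, carton, jar, scoop from where it was at the start of the episode above 0.03 m).
It also fails if it takes over 69 s, if anything falls off the work surface, if the arm or the gripper's body presses on something with over 40 N, if the wrist force passes 120 N, or if a joint passes its speed limit or range.

ROBOT

A 6-joint arm with a two-finger parallel gripper is mounted at the origin on the work surface. World frame = base frame: x ahead of the robot, y to its left, z up, the work surface at z = 0. Lengths are in m, angles in rad, forces in N, time in s.
With the tool pointing down it reaches from about 0.375 to 0.975 m from the base axis. Payload 3.8 kg.
Tool frame: the origin (TCP) lies on the mounting face of the last link; the fingertips stand 173 mm ahead of it and the grasp point (between the pads) lies 155 mm ahead of it; z points along the fingers, y is the direction in which the jaws open and shut (so a half turn about z gives the same grasp; the last joint's range is limited). The gripper opens to 85 mm and grips with 20 to 120 N. Pads are 22 mm wide; open, the fingers measure 114 mm over their backs; the gripper's body (76 mm by 85 mm) begins 54 mm behind the grasp point. The pads swing forward as they close: fully open they stand 13 mm farther back than shut.
Start: joints at [1.063, 0.264, 1.604, -0, 1.274, -0.037], TCP at [0.306, 0.602, 0.405] pointing down, gripper open.
Joint ranges: [-2.63, 2.63], [-0.94, 2.18], [0.31, 2.57], [-1.31, 4.45], [0, 2.66], [-2.55, 2.55]. Speed limits (rad/s): [2.57, 2.57, 3.14, 3.14, 3.14, 3.14].

INTERFACE

Orientations are given as a rotation vector (axis times angle).
In Python, from workcell import bot gives the robot as it stands.
- The arm moves only by the shell command python3 -m jog 'ROWS' [FORCE]. ROWS is JSON, a list that holds one entry, the list of rows, each a list of 7 numbers: the closure, from 0 (fully open) to 1 (shut), then the shift along the tool's x, y, z in cm, then the turn, a rotation vector about the tool's x, y, z in rad. A call has 1 to 12 rows; each row is the pose to reach, as a shift and turn from the pose commanded when the call began, along the tool's axes at that moment; what a row does not reach only later rows make up. A row lasts 1/8 s, in which the tool goes at most 62.5 mm and 10.7 degrees, less where a joint would pass 70% of its speed; a pose out of reach is approached as far as the arm can. A call with a gripper value outside its range is refused whole. The fingers move at their own pace and stop on an object; FORCE is the grip in N (left out, the last holds). Time passes only in rows, so rows that repeat a pose let the fingers close. It gives the time, the measured TCP pose, the force and the opening at its end, in the units of the state.
- bot.read_state(): the state, without advancing time (a new reading comes with each control period).
- bot.read_camera(name): name is "side" or "top" or "wrist"; returns the picture (400x640x3 uint8, red, green, blue); there is no depth.
- bot.camera_model(name): a dict with "intrinsics" (3x3 intrinsics, pixels), "rvec" (rotation vector, rad) and "tvec" (3), from world to camera coordinates, as OpenCV has them. Camera axes: x right, y down, z forward; pixel columns grow to the right and rows downward; lengths in m; the calibration is good to about 2 mm. The wrist camera is an equidistant fisheye: a pixel r from the principal point sees the ray r / f radians off the axis. A picture is of the moment at which its call begins: read the wrist's pose just before it. camera_model takes no time and is no camera call; for the wrist camera it gives the pose at the moment of the call.
- bot.finish_job(): hands the job in, once; it reports no verdict.
The state is a dict: "time": time; "q": joint angles; "joint_vel": joint speeds; "joint_torque": joint torques, N m; "tool_pos": TCP position; "tcp_rot": TCP orientation; "wrist_force": force on the tool from outside, world axes, zero at the start; "torque": the same for the moment, N m; "width": opening from 0.0 (shut) to 1.0 (fully open).
Only numpy, scipy, OpenCV 4.12 (cv2) and the standard library are available. Lean on these libraries where they do the work, as an engineer would, in place of code of your own. Each camera call takes 0.05 s, during which the arm holds its last target.

## Working session

There is one attempt and no reset: what is moved stays moved. The work goes in short steps, Python scripts to look and compute and a shell command to move; the robot and the scene stay as the last step left them, time stands still between calls to the robot, and variables do not carry over. Pictures are saved under pics/ and viewed, and the job is handed in when it is done.

```bash
ls; mkdir -p pics
python3 - <<'E'
from workcell import bot
import cv2
for n in ["side","top","wrist"]:
    im=bot.read_camera(n); cv2.imwrite(f"pics/a_{n}.png",im[:,:,::-1])
    m=bot.camera_model(n); print(n,m)
print(bot.read_state())
E
```

```text
pics
side {'intrinsics': array([[388.485972  ,   0.        , 314.72089058],
       [  0.        , 388.485972  , 198.68501416],
       [  0.        ,   0.        ,   1.        ]]), 'rvec': array([ 2.18871219, -0.17763847,  0.08992265]), 'tvec': array([-0.53996638,  0.22166022,  0.90437498])}
top {'intrinsics': array([[386.75611599,   0.        , 320.11617009],
       [  0.        , 386.75611599, 203.43667624],
       [  0.        ,   0.        ,   1.        ]]), 'rvec': array([ 2.12320744, -2.18573275,  0.08894678]), 'tvec': array([0.10384338, 0.5885181 , 0.97843074])}
wrist {'intrinsics': array([[309.70691629,   0.        , 317.46558919],
       [  0.        , 309.70691629, 200.01956203],
       [  0.        ,   0.        ,   1.        ]]), 'rvec': array([-2.46037112, -1.50645599, -0.21719787]), 'tvec': array([-0.67295325, -0.03724743,  0.38038257])}
{'time': 0.15, 'q': array([ 1.06309867e+00,  2.64616073e-01,  1.60505710e+00, -3.29918158e-05,
        1.27370866e+00, -3.68940364e-02]), 'joint_vel': array([-7.46866878e-04, -2.48464695e-03, -4.90787810e-03, -1.81497762e-04,
        8.57232356e-04, -7.83613015e-05]), 'joint_torque': array([ 7.38967574e-04, -5.15908563e+01, -3.67958558e+01,  1.10180076e-05,
        8.05819494e-03, -2.70894833e-05]), 'tool_pos': array([0.30605934, 0.60133583, 0.40362524]), 'tcp_rot': array([-7.32605175e-01, -3.05451376e+00,  2.71982595e-03]), 'wrist_force': array([ 0.40733334,  0.02516144, -1.11384802]), 'torque': array([ 0.00106119, -0.00773793, -0.00952277]), 'width': 1.0047810129918746}
```

View pics/a_side.png

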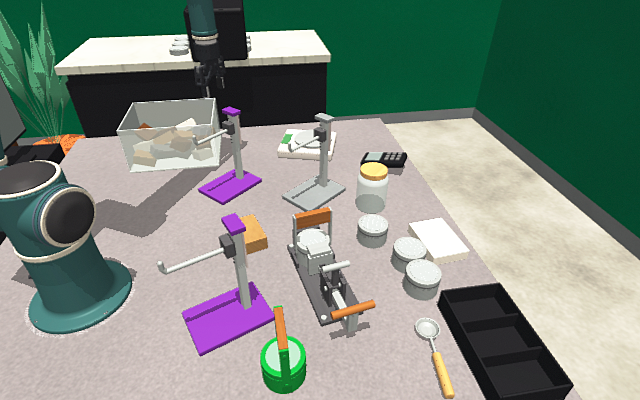

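View pics/a_top.png

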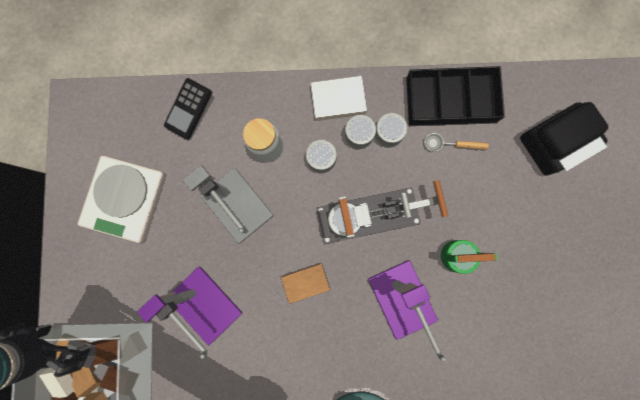

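View pics/a_wrist.png

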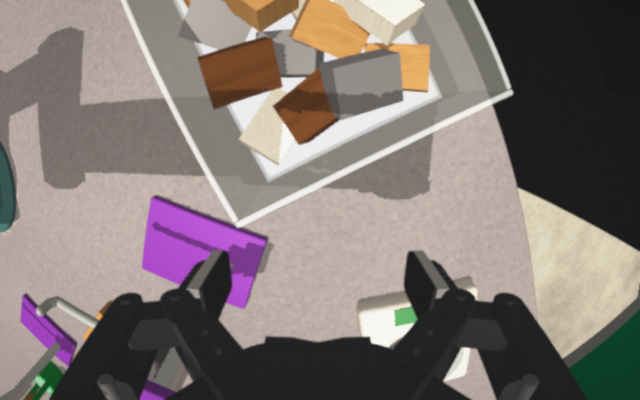

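```bash
cat > h.py <<'E'
import numpy as np, cv2
from workcell import bot
from scipy.spatial.transform import Rotation as R
def ray(n,u,v,m=None):
    m=m or bot.camera_model(n); K=m["intrinsics"]; Rw=R.from_rotvec(m["rvec"]).as_matrix()
    if n=="wrist":
        x=(u-K[0,2])/K[0,0]; y=(v-K[1,2])/K[1,1]; r=np.hypot(x,y)
        d=np.array([x/r*np.sin(r),y/r*np.sin(r),np.cos(r)]) if r>1e-9 else np.array([0,0,1.])
    else: d=np.array([(u-K[0,2])/K[0,0],(v-K[1,2])/K[1,1],1.])
    return -Rw.T@m["tvec"], Rw.T@d
def onz(n,u,v,z,m=None):
    o,d=ray(n,u,v,m); return o+d*(z-o[2])/d[2]
def proj(n,P,m=None):
    m=m or bot.camera_model(n); K=m["intrinsics"]; p=R.from_rotvec(m["rvec"]).as_matrix()@np.array(P)+m["tvec"]
    if n=="wrist":
        r=np.hypot(p[0],p[1]); t=np.arctan2(r,p[2]); q=p[:2]/r*t
    else: q=p[:2]/p[2]
    return np.array([K[0,0]*q[0]+K[0,2],K[1,1]*q[1]+K[1,2]])
def tri(*obs):
    A=np.zeros((3,3));b=np.zeros(3)
    for o,d in obs:
        d=d/np.linalg.norm(d);M=np.eye(3)-np.outer(d,d);A+=M;b+=M@o
    X=np.linalg.solve(A,b)
    return X,[np.linalg.norm((np.eye(3)-np.outer(d/np.linalg.norm(d),d/np.linalg.norm(d)))@(X-o)) for o,d in obs]
def crop(src,box,name,s=5):
    im=cv2.imread(src); x0,y0,x1,y1=box
    cv2.imwrite(name,cv2.resize(im[y0:y1,x0:x1],None,fx=s,fy=s,interpolation=cv2.INTER_CUBIC))
def comps(name,im,box,lo,hi,amin=20):
    h=cv2.cvtColor(im,cv2.COLOR_RGB2HSV); x0,y0,x1,y1=box
    m=np.zeros(h.shape[:2],np.uint8); m[y0:y1,x0:x1]=cv2.inRange(h,lo,hi)[y0:y1,x0:x1]
    cs,_=cv2.findContours(m,cv2.RETR_EXTERNAL,cv2.CHAIN_APPROX_NONE)
    return [c for c in cs if cv2.contourArea(c)>=amin]
E
python3 - <<'E'
from h import *
crop("pics/a_top.png",(310,170,460,250),"pics/b1.png",5)
crop("pics/a_top.png",(175,155,285,250),"pics/b2.png",6)
crop("pics/a_side.png",(270,110,390,350),"pics/b3.png",2.5) if 0 else crop("pics/a_side.png",(260,100,400,340),"pics/b3.png",2)
im=cv2.imread("pics/a_top.png")[:,:,::-1].copy()
for c in comps("top",im,(310,170,460,250),(3,110,60),(20,255,255)): print(cv2.minAreaRect(c), cv2.boxPoints(cv2.minAreaRect(c)).round(1).tolist())
E
```

```text
((345.97418212890625, 216.38931274414062), (35.675048828125, 7.044118881225586), 76.86598205566406) [[338.5, 199.8000030517578], [345.3999938964844, 198.1999969482422], [353.5, 233.0], [346.6000061035156, 234.60000610351562]]
((439.98944091796875, 198.12252807617188), (36.17280960083008, 6.223278999328613), 76.50426483154297) [[432.70001220703125, 181.3000030517578], [438.79998779296875, 179.8000030517578], [447.20001220703125, 215.0], [441.20001220703125, 216.39999389648438]]
```

View pics/b1.png

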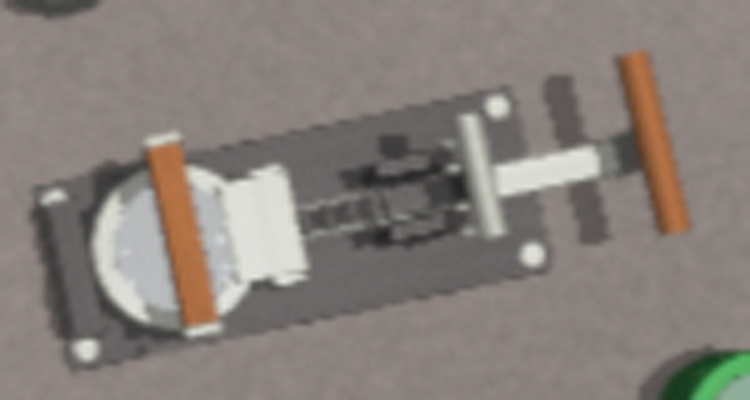

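View pics/b2.png

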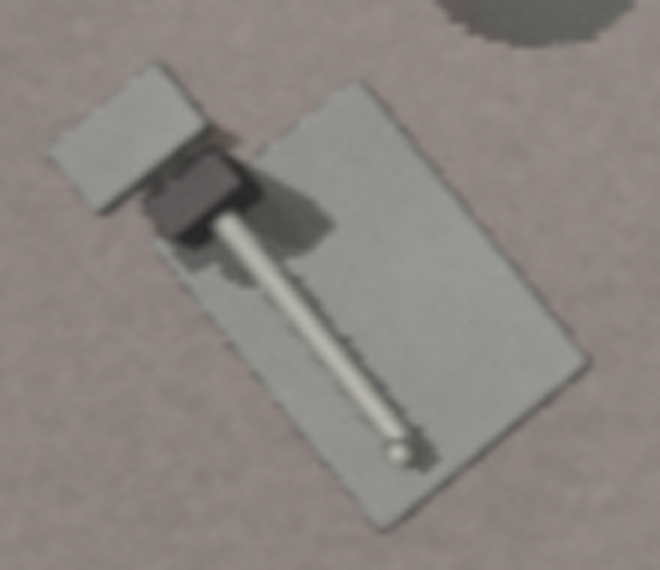

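View pics/b3.png

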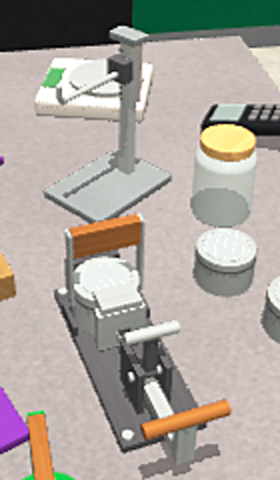

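The grey stand (top 228,205) is the hook, since the other two (405,300 and 200,305) are purple. The tin in the clamp (346,217) is the target, because the other tin (462,257) is green. In the crops the board, lever, crossbar and rod are all clear, so I'll measure them now.

Run:
```python
from h import *
im=cv2.imread("pics/a_top.png")[:,:,::-1].copy(); ms=bot.camera_model("side"); mt=bot.camera_model("top")
for nm,b,z in [("board",[[338.5,199.8],[345.4,198.2],[353.5,233],[346.6,234.6]],.156),("bar",[[432.7,181.3],[438.8,179.8],[447.2,215],[441.2,216.4]],.094)]:
    P=np.array([onz("top",u,v,z) for u,v in b]); print(nm,P.round(4).tolist(),P.mean(0).round(4), "len",np.linalg.norm(P[0]-P[3]).round(4),np.linalg.norm(P[0]-P[1]).round(4)); print(proj("side",P.mean(0)))
b=lambda x,y,s,x0,y0:(x0+x/s,y0+y/s)
print("lever",[onz("top",*b(x,y,5,310,170),.123).round(4).tolist() for x,y in [(469,117),(492,233)]])
bolts=[(53,197),(86,350),(497,107),(533,255)]
B=np.array([onz("top",*b(x,y,5,310,170),.013) for x,y in bolts]);print("bolts",B.round(4).tolist(),B.mean(0))
# rod
q=[b(x,y,6,175,155) for x,y in [(222,217),(388,430),(398,452)]]
for p,z in zip(q,[.2,.2,.223]): print("rod",onz("top",*p,z).round(4))
# cap corners z .252
C=np.array([onz("top",*b(x,y,6,175,155),.252) for x,y in [(157,63),(50,152),(101,213),(210,128)]]);print("cap",C.round(4).tolist(),C.mean(0).round(4))
E=[(363,83),(588,362),(385,527)]
print("base",[onz("top",*b(x,y,6,175,155),.014).round(4).tolist() for x,y in E])
# side obs
s=lambda x,y:(260+x/2,100+y/2)
for nm,tp,sp in [("boardL/top mid",b(180,232,5,310,170),None)]: pass
for P in ([*onz("top",*q[0],.2)],[*onz("top",*q[2],.223)]): print("side pred",proj("side",P), "crop",(proj("side",P)-[260,100])*2)
```

```text
board [[0.5851, 0.0415, 0.156], [0.5883, 0.0256, 0.156], [0.5082, 0.01, 0.156], [0.505, 0.0257, 0.156]] [0.5467 0.0257 0.156 ] len 0.0816 0.0162
[312.71212578 210.93025203]
bar [[0.6308, -0.1922, 0.094], [0.6341, -0.2072, 0.094], [0.5471, -0.2223, 0.094], [0.5441, -0.2076, 0.094]] [ 0.589  -0.2073  0.094 ] len 0.0881 0.0154
[352.89079982 305.58648133]
lever [[0.5995, -0.1146, 0.123], [0.544, -0.1226, 0.123]]
bolts [[0.5774, 0.0863, 0.013], [0.4959, 0.0712, 0.013], [0.6184, -0.1511, 0.013], [0.5391, -0.1658, 0.013]] [ 0.55770055 -0.03984908  0.013     ]
rod [0.6077 0.3203 0.2   ]
rod [0.5277 0.2594 0.2   ]
rod [0.5186 0.2505 0.223 ]
cap [[0.6546, 0.3272, 0.252], [0.6245, 0.3644, 0.252], [0.6026, 0.3464, 0.252], [0.6311, 0.3086, 0.252]] [0.6282 0.3367 0.252 ]
base [[0.6944, 0.3134, 0.014], [0.5653, 0.2135, 0.014], [0.4949, 0.3045, 0.014]]
side pred [317.5277915  135.47926261] crop [115.055583    70.95852522]
side pred [289.16832959 141.73579976] crop [58.33665917 83.47159951]
```

Run:
```python
from h import *
crop("pics/a_side.png",(275,105,355,205),"pics/b4.png",6)
crop("pics/a_side.png",(285,205,385,335),"pics/b5.png",4.5)
```

```text
(no output)
```

View pics/b4.png

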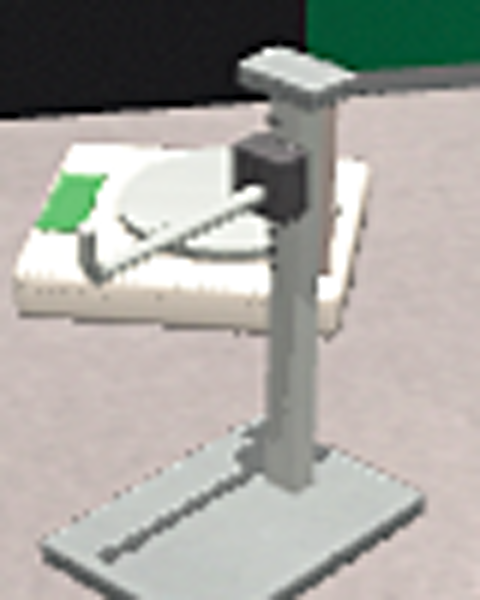

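View pics/b5.png

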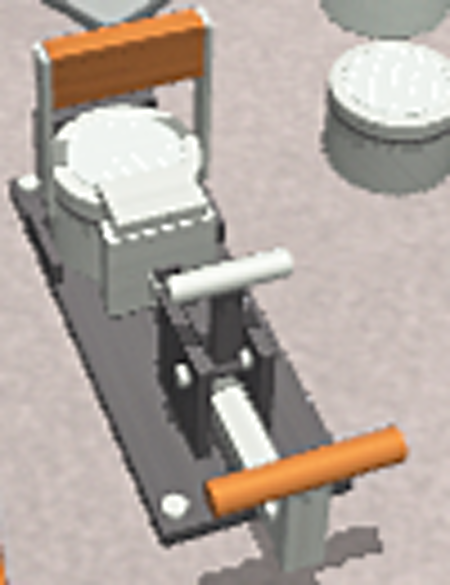

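```bash
cat >> h.py <<'E'
# scene (world)
YC=np.radians(-79.75); CX=np.array([np.cos(YC),np.sin(YC)]); CY=np.array([-np.sin(YC),np.cos(YC)]); CO=np.array([.5467,.0257])
YH=np.radians(38.1); HX=np.array([np.cos(YH),np.sin(YH)]); HO=np.array([.5566,.2803])
def cl(x,y): return CO+x*CX+y*CY
def hk(x,y): return HO+x*HX+y*np.array([-HX[1],HX[0]])
def Rdown(yaw_y): # tool z down, tool y along yaw
    y=np.array([np.cos(yaw_y),np.sin(yaw_y),0]); z=np.array([0,0,-1.]); return np.column_stack([np.cross(y,z),y,z])
def go(xy,z,yaw=None,p0=None,R0=None):
    "z=TCP height"
    s=bot.read_state(); p0=s["tool_pos"] if p0 is None else p0; R0=R.from_rotvec(s["tcp_rot"]).as_matrix() if R0 is None else R0
    T=np.array([*xy,z]); d=R0.T@(T-p0)*100
    r=np.zeros(3) if yaw is None else R.from_matrix(R0.T@Rdown(yaw)).as_rotvec()
    print("shift cm",d.round(2),"turn",r.round(4),"|turn|deg",np.degrees(np.linalg.norm(r)).round(1))
E
python3 - <<'E'
from h import *
s=bot.read_state(); R0=R.from_rotvec(s["tcp_rot"]).as_matrix(); print(R0.round(3)); print("yaw y",np.degrees(np.arctan2(R0[1,1],R0[0,1])), "q1",np.degrees(s["q"][0]),np.degrees(s["q"][5]))
for a in (10.25,-169.75): 
  go(cl(.095,0),.45,np.radians(a)); 
print(cl(.095,0),cl(.146,0))
print("purple",[onz("top",u,v,.2).round(3).tolist() for u,v in [(418,300),(442,357),(203,355),(170,312)]])
E
```

```text
[[-0.891  0.454 -0.001]
 [ 0.454  0.891 -0.002]
 [ 0.    -0.002 -1.   ]]
yaw y 63.02549609399828 q1 60.91106677397211 -2.113872577641365
shift cm [-53.3  -47.96  -4.55] turn [-1.700e-03  8.000e-04  9.211e-01] |turn|deg 52.8
shift cm [-53.3  -47.96  -4.55] turn [-9.0000e-04 -2.0000e-03 -2.2205e+00] |turn|deg 127.2
[ 0.56360464 -0.06778387] [ 0.57267976 -0.11796994]
purple [[0.362, -0.118, 0.2], [0.245, -0.161, 0.2], [0.26, 0.339, 0.2], [0.35, 0.41, 0.2]]
```

```bash
python3 -m jog '[[[1,0,0,-6,0,0,0],[1,-1,-1,-10,0,0,0.1],[1,-53.3,-48,-8,0,0,0.921],[1,-53.3,-48,-8,0,0,0.921],[1,-53.3,-48,-8,0,0,0.921],[1,-53.3,-48,-8,0,0,0.921],[1,-53.3,-48,-8,0,0,0.921],[1,-53.3,-48,-8,0,0,0.921],[1,-53.3,-48,-8,0,0,0.921],[1,-53.3,-48,-8,0,0,0.921],[1,-53.3,-48,-8,0,0,0.921],[1,-53.3,-48,-8,0,0,0.921]]]' 40
```

```text
time: 1.65
tool_pos: [0.5355, 0.0032, 0.4868]
tcp_rot: [2.014, 2.411, 0.001]
wrist_force: [1.3, 0.6, 0.3]
width: 0.002
```

Run:
```python
from h import *
go(cl(.103,0),.32,np.radians(10.25))
go(cl(.103,0),.266,np.radians(10.25))
```

```text
shift cm [-8.29  1.5  16.68] turn [ 0.0003 -0.0002 -0.    ] |turn|deg 0.0
shift cm [-8.29  1.5  22.08] turn [ 0.0003 -0.0002 -0.    ] |turn|deg 0.0
```

```bash
python3 -m jog '[[[1,-4,0.7,0,0,0,0],[1,-8.3,1.5,4,0,0,0],[1,-8.3,1.5,10,0,0,0],[1,-8.3,1.5,16.7,0,0,0],[1,-8.3,1.5,17.5,0,0,0],[1,-8.3,1.5,17.5,0,0,0]]]'
python3 - <<'E'
from h import *
for n in ["side","top","wrist"]:
    cv2.imwrite(f"pics/c_{n}.png",bot.read_camera(n)[:,:,::-1])
crop("pics/c_side.png",(270,180,400,340),"pics/c1.png",3.5)
s=bot.read_state();print(s["tool_pos"],proj("side",s["tool_pos"]-[0,0,.173]))
E
```

```text
time: 2.4
tool_pos: [0.5649, -0.0737, 0.312]
tcp_rot: [-2.013, -2.411, 0.001]
wrist_force: [0.2, 0.9, 0.1]
width: 0.0
[ 0.56639324 -0.07387663  0.31545804] [329.04851175 242.86007716]
```

View pics/c1.png

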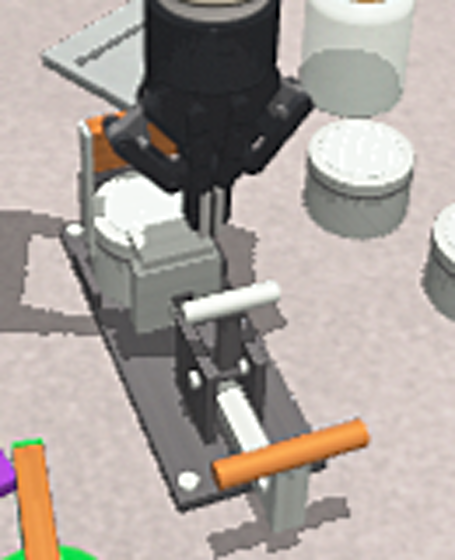

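View pics/c_wrist.png

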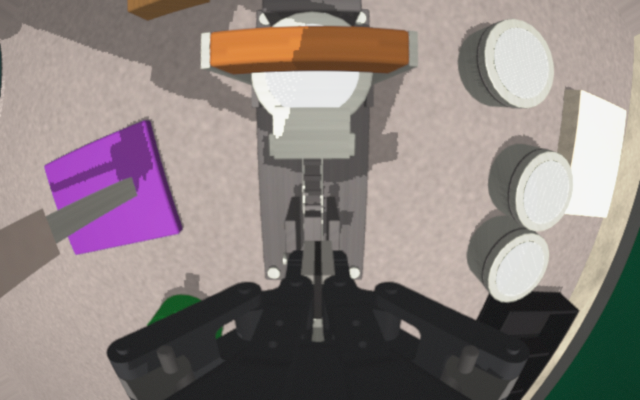

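```bash
python3 -m jog '[[[1,0,0,2.5,0,0,0],[1,0,0,4.8,0,0,0],[1,0,0,4.8,0,0,0],[1,-1.5,0,4.8,0,0,0],[1,-2.5,0,4.8,0,0,0],[1,-3.5,0,4.8,0,0,0],[1,-4.5,0,4.8,0,0,0],[1,-5.3,0,4.8,0,0,0],[1,-5.8,0,4.8,0,0,0],[1,-6.1,0,4.8,0,0,0],[1,-6.1,0,4.8,0,0,0]]]'
python3 - <<'E'
from h import *
for n in ["side","wrist"]:
    cv2.imwrite(f"pics/d_{n}.png",bot.read_camera(n)[:,:,::-1])
crop("pics/d_side.png",(270,180,400,340),"pics/d1.png",3.5)
s=bot.read_state();print(s["tool_pos"],s["wrist_force"],(s["tool_pos"][:2]-CO)@CX,(s["tool_pos"][:2]-CO)@CY)
E
```

```text
time: 3.92
tool_pos: [0.5751, -0.1325, 0.2634]
tcp_rot: [-2.012, -2.407, -0.002]
wrist_force: [-1.9, 8.9, 2.1]
width: 0.002
[ 0.57505882 -0.13244016  0.26337565] [-0.51188541  9.38159167  1.97424076] 0.16066262409146945 -0.00023378993954512517
```

View pics/d1.png

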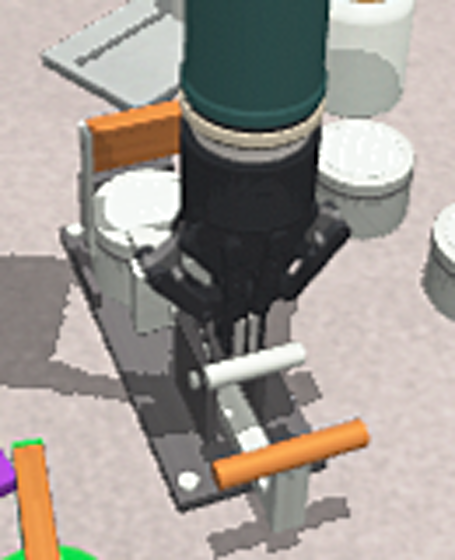

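Run:
```python
from h import *
for x,z in [(.146,.118),(.166,.1146),(.185,.104)]: print(x,proj("side",[*cl(x,0),z]))
print(proj("side",[*cl(.238,0),.088]))
```

```text
0.146 [335.74817225 265.23720372]
0.166 [339.33309214 273.00933889]
0.185 [342.7011766  283.11933357]
[352.86905973 308.05053662]
```

```bash
python3 -m jog '[[[1,0.5,0,0,0,0,0],[1,0.5,0,-5,0,0,0],[1,-2,0,-5.5,0,0,0],[1,-5,0,-5.5,0,0,0],[1,-5,0,-5.5,0,0,0]]]'
python3 - <<'E'
from h import *
for n in ["side","wrist"]:
    cv2.imwrite(f"pics/e_{n}.png",bot.read_camera(n)[:,:,::-1])
crop("pics/e_side.png",(270,180,400,340),"pics/e1.png",3.5)
s=bot.read_state();print(s["tool_pos"],s["wrist_force"],(s["tool_pos"][:2]-CO)@CX,(s["tool_pos"][:2]-CO)@CY)
E
```

```text
time: 4.65
tool_pos: [0.5848, -0.1852, 0.3194]
tcp_rot: [2.015, 2.408, -0.001]
wrist_force: [0.2, -0.4, -0.3]
width: 0.001
[ 0.58432058 -0.18340213  0.31866957] [ 0.23876211 -0.13363425  0.04441853] 0.21245934371546157 -0.00018818991351904812
```

View pics/e1.png

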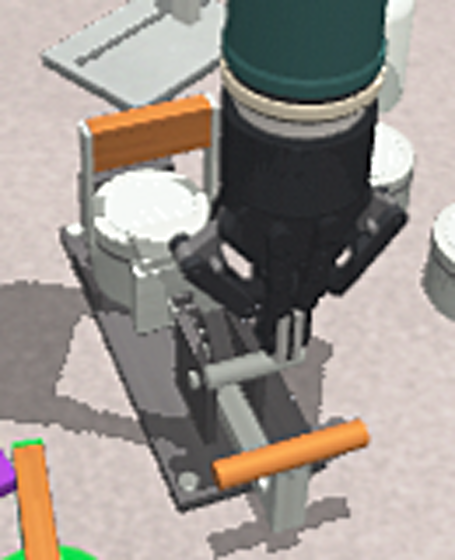

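View pics/e_wrist.png

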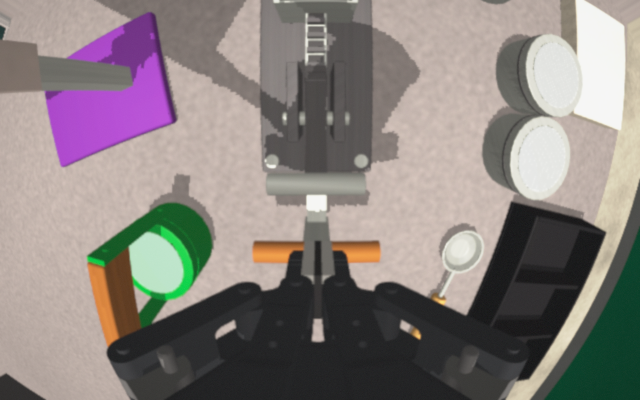

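Run:
```python
from h import *
for nm,u,v,z in [("lever rear edge",316,195,.104),("lever front",316,174,.104),("handle front",316,241,.09),("handle ctr",316,251,.096)]:
    P=onz("wrist",u,v,z); print(nm,(P[:2]-CO)@CX)
s=bot.read_state()
for t in [(0,0,.173)]: print(proj("wrist",s["tool_pos"]-np.array(t)))
```

```text
lever rear edge 0.19265051913128087
lever front 0.17937279399991915
handle front 0.23008331763696785
handle ctr 0.23497454588659378
[317.6349855 254.1500516]
```

```bash
python3 -m jog '[[[1,0,0,3,0,0,0],[1,0,0,6,0,0,0],[1,0,0,7.8,0,0,0],[1,0,0,7.8,0,0,0],[1,-1,0,7.8,0,0,0],[1,-2,0,7.8,0,0,0],[1,-3,0,7.8,0,0,0],[1,-4,0,7.8,0,0,0],[1,-4.7,0,7.8,0,0,0],[1,-5.1,0,7.8,0,0,0],[1,-5.3,0,7.8,0,0,0],[1,-5.3,0,7.8,0,0,0]]]'
python3 - <<'E'
from h import *
for n in ["side","top"]:
    cv2.imwrite(f"pics/f_{n}.png",bot.read_camera(n)[:,:,::-1])
crop("pics/f_side.png",(270,180,400,340),"pics/f1.png",3.5)
s=bot.read_state();print(s["tool_pos"],s["wrist_force"],(s["tool_pos"][:2]-CO)@CX,(s["tool_pos"][:2]-CO)@CY)
print(proj("side",[*cl(.238+.045,0),.088]))
E
```

```text
time: 6.25
tool_pos: [0.5943, -0.2347, 0.2416]
tcp_rot: [-2.014, -2.411, -0.002]
wrist_force: [-0.5, 6.3, 3.6]
width: -0.002
[ 0.59431967 -0.23464187  0.24157288] [0.73634501 6.07161988 3.83202176] 0.26466060940764125 0.0005335399583654158
[362.69048234 326.4353712 ]
```

View pics/f1.png

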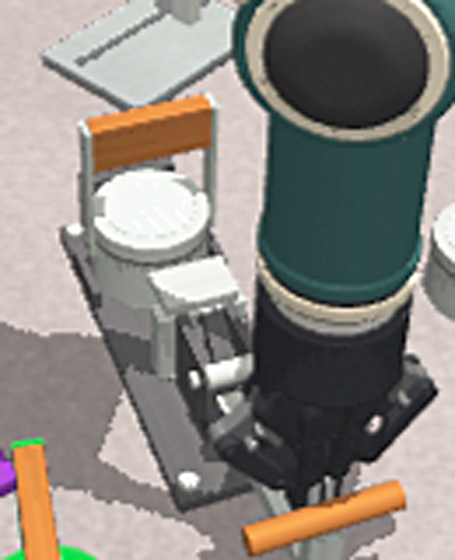

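```bash
python3 -m jog '[[[1,0.8,0,0,0,0,0],[1,0.8,0,-5,0,0,0],[1,0.8,0,-11,0,0,0],[0.5,2,0,-16,0,0,0],[0,5,0,-16,0,0,-0.15]]]'
python3 - <<'E'
from h import *
go(cl(0,0),.40,np.radians(100.25))
E
```

```text
time: 6.98
tool_pos: [0.5865, -0.1874, 0.4076]
tcp_rot: [1.818, 2.547, 0.003]
wrist_force: [0.3, 0.2, 0.3]
width: 0.423
shift cm [21.45  3.16  0.6 ] turn [ 6.0000e-04  1.3200e-02 -1.4187e+00] |turn|deg 81.3
```

```bash
python3 -m jog '[[[0,4,0.6,0.2,0,0,-0.18],[0,9,1.4,0.3,0,0,-0.36],[0,14,2,0.4,0,0,-0.54],[0,18,2.7,0.5,0,0,-0.72],[0,21.3,3.15,0.6,0,0,-0.9],[0,21.3,3.15,0.6,0,0,-1.08],[0,21.3,3.15,0.6,0,0,-1.25],[0,21.3,3.15,0.6,0,0,-1.41],[0,21.3,3.15,0.6,0,0,-1.419],[0,21.3,3.15,0.6,0,0,-1.419]]]'
python3 - <<'E'
from h import *
for n in ["wrist","top"]:
    cv2.imwrite(f"pics/g_{n}.png",bot.read_camera(n)[:,:,::-1])
crop("pics/g_top.png",(300,150,480,260),"pics/g1.png",4)
go(cl(0,0),.303,np.radians(100.25)); s=bot.read_state(); print(s["tool_pos"],s["q"])
E
```

```text
time: 8.22
tool_pos: [0.546, 0.0256, 0.3948]
tcp_rot: [0.274, -3.13, 0.001]
wrist_force: [0.4, -0.5, 1.0]
width: 1.001
shift cm [-0.07 -0.    9.19] turn [-0.0003 -0.0001 -0.0035] |turn|deg 0.2
[0.54603573 0.02561068 0.39485212] [ 1.38603943e-03  2.79514501e-02  1.89093364e+00 -2.81819181e-04
  1.22273028e+00 -1.74471187e+00]
```

View pics/g_wrist.png

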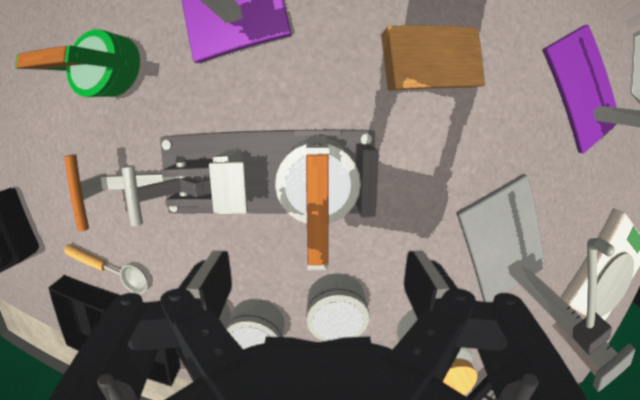

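View pics/g1.png

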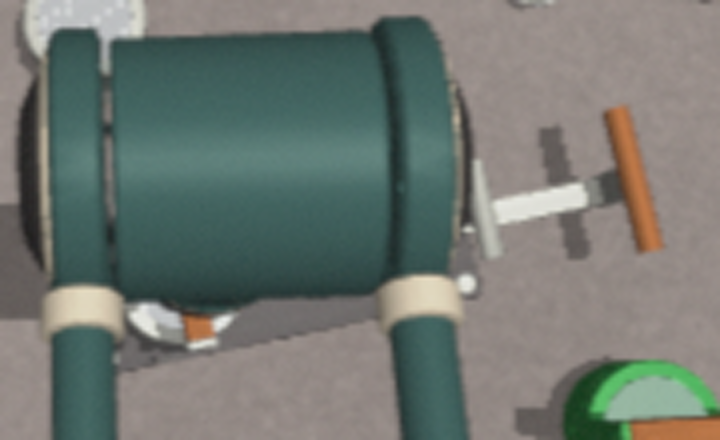

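Run:
```python
from h import *
im=cv2.imread("pics/g_wrist.png")[:,:,::-1].copy()
for c in comps("w",im,(290,130,345,290),(3,120,60),(20,255,255),200):
    b=cv2.boxPoints(cv2.minAreaRect(c)); print(b.round(1).tolist())
    P=np.array([onz("wrist",u,v,.156) for u,v in b])[:,:2]; 
    print([((p-CO)@CX,(p-CO)@CY) for p in P], (P.mean(0)-CO)@CX,(P.mean(0)-CO)@CY)
```

```text
[[307.0, 155.0], [327.0, 155.0], [327.0, 264.0], [307.0, 264.0]]
[(np.float64(0.008186259161289818), np.float64(-0.04304471410109671)), (np.float64(-0.005395493709759883), np.float64(-0.04297615244598968)), (np.float64(-0.005768201733987067), np.float64(0.039773198667540505)), (np.float64(0.009463219140663672), np.float64(0.03970618627661115))] 0.0016214457145516349 -0.0016353704007336855
```

```bash
python3 -m jog '[[[0,0,0,4,0,0,0],[0,0,0,7.5,0,0,0],[0,0,0,9.3,0,0,0],[0,0,0,9.3,0,0,0],[1,0,0,9.3,0,0,0],[1,0,0,9.3,0,0,0],[1,0,0,9.3,0,0,0],[1,0,0,9.3,0,0,0],[1,0,0,9.3,0,0,0],[1,0,0,9.3,0,0,0]]]' 60
python3 - <<'E'
from h import *
for n in ["side","wrist"]:
    cv2.imwrite(f"pics/i_{n}.png",bot.read_camera(n)[:,:,::-1])
crop("pics/i_side.png",(270,150,400,310),"pics/i1.png",3.5)
s=bot.read_state(); print(s["tool_pos"],s["wrist_force"],s["width"])
E
```

```text
time: 9.57
tool_pos: [0.5466, 0.0256, 0.3027]
tcp_rot: [-0.278, 3.128, -0.001]
wrist_force: [0.0, -1.4, 3.9]
width: 0.175
[0.5465496  0.02557285 0.30270612] [ 1.00680399 -0.93482836  5.20449938] 0.17400449692498346
```

View pics/i1.png

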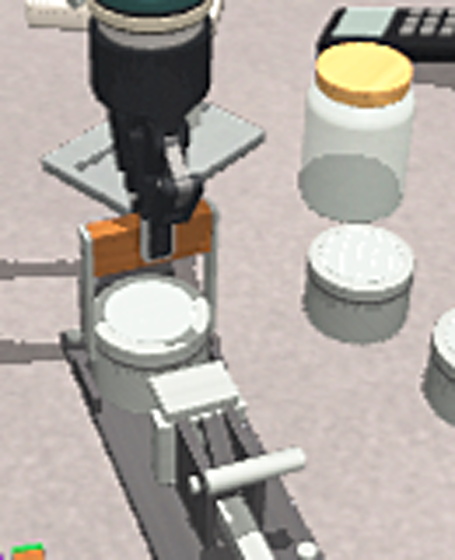

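View pics/i_wrist.png

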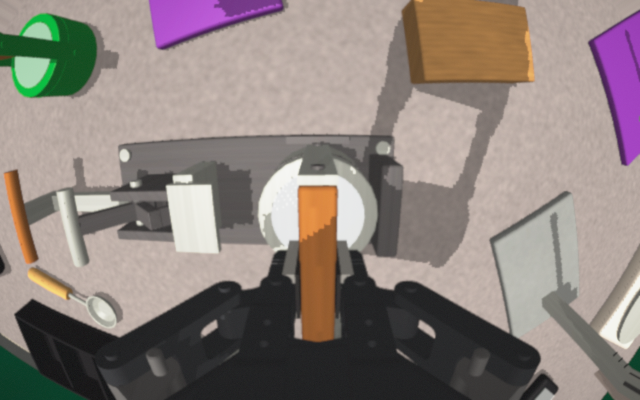

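```bash
python3 -m jog '[[[1,0,0,-1,0,0,0],[1,0,0,-3,0,0,0],[1,0,0,-6,0,0,0],[1,0,0,-9,0,0,0],[1,0,0,-11,0,0,0],[1,0,0,-11,0,0,0]]]'
python3 - <<'E'
from h import *
s=bot.read_state(); print(s["tool_pos"],s["wrist_force"],s["width"])
print(hk(-.15,0)); go(hk(-.15,0),.4132,np.radians(38.1))
E
```

```text
time: 10.42
tool_pos: [0.5464, 0.0259, 0.4133]
tcp_rot: [-0.278, 3.127, -0.0]
wrist_force: [0.5, -0.3, -3.7]
width: 0.18
[0.54642401 0.02586438 0.41334599] [ 0.50539224 -0.31366098 -3.713223  ] 0.18027256849802353
[0.43855975 0.18774462]
shift cm [ 7.760e+00  1.784e+01 -1.000e-02] turn [0.0012 0.0025 1.0831] |turn|deg 62.1
```

```bash
python3 -m jog '[[[1,0.5,1,0,0,0,0.06],[1,1.3,3,0,0,0,0.18],[1,2.2,5,0,0,0,0.3],[1,3,7,0,0,0,0.42],[1,3.9,9,0,0,0,0.55],[1,4.8,11,0,0,0,0.68],[1,5.6,13,0,0,0,0.8],[1,6.5,15,0,0,0,0.92],[1,7.3,16.8,0,0,0,1.03],[1,7.76,17.84,0,0,0,1.083],[1,7.76,17.84,0,0,0,1.083],[1,7.76,17.84,0,0,0,1.083]]]'
python3 - <<'E'
from h import *
for n in ["side","wrist","top"]:
    cv2.imwrite(f"pics/j_{n}.png",bot.read_camera(n)[:,:,::-1])
crop("pics/j_side.png",(220,80,360,210),"pics/j1.png",4.5)
s=bot.read_state(); print(s["tool_pos"],s["wrist_force"],s["width"],s["q"].round(2)); p=s["tool_pos"][:2]-HO; print(p@HX, p@[-HX[1],HX[0]])
go(hk(-.15,0),.4132,np.radians(38.1))
E
```

```text
time: 11.92
tool_pos: [0.4381, 0.1874, 0.4108]
tcp_rot: [-1.373, -2.825, 0.002]
wrist_force: [0.7, 0.0, -2.2]
width: 0.174
[0.43846582 0.18725991 0.41157375] [ 0.31984764  0.21688916 -2.16424794] 0.1739100593056989 [ 0.35 -0.12  2.   -0.    1.26 -0.31]
-0.15037300058823921 -0.0003234762938066513
shift cm [ 0.03  0.04 -0.16] turn [-0.0006 -0.     -0.0002] |turn|deg 0.0
```

View pics/j1.png

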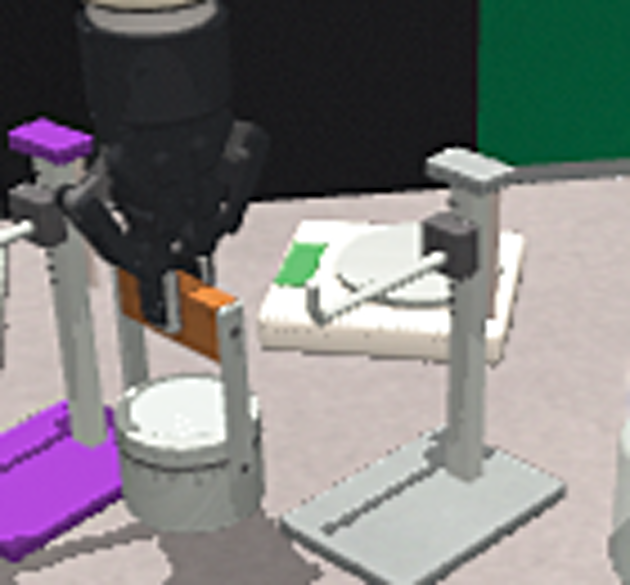

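View pics/j_wrist.png

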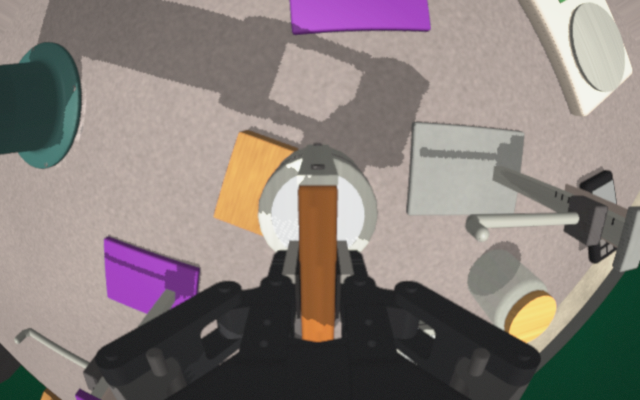

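View pics/j_top.png

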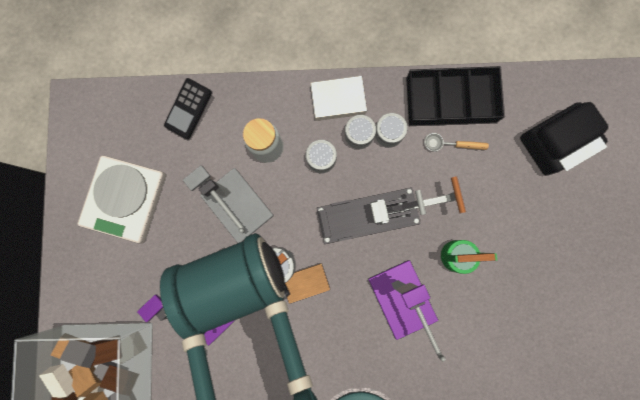

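Run:
```python
from h import *
crop("pics/j_wrist.png",(460,190,600,250),"pics/j2.png",5)
o=lambda P:((P[:2]-HO)@HX,(P[:2]-HO)@np.array([-HX[1],HX[0]]),P[2])
for nm,u,v,z in [("tip",482,236,.223),("rodend",577,218,.2),("rodtipside",478,220,.2)]:
    print(nm,np.round(o(onz("wrist",u,v,z)),4))
# board/straps tops in side: near strap top
print(np.round(proj("side",[*hk(-.15,-.0445),.4115-.1647+.018]),1), "tip",proj("side",[*hk(-.0485,0),.223]))
print("near board lower corner",proj("side",[*(hk(-.15-.008,-.0425)),.4115-.1647-.018]), "crop:",(proj("side",[*(hk(-.158,-.0425)),.4115-.1647-.018])-[220,80])*4.5)
```

```text
tip [-0.0495  0.0008  0.223 ]
rodend [0.0645 0.0014 0.2   ]
rodtipside [-0.0405  0.0028  0.2   ]
[271.1 146.5] tip [289.09899232 141.7700032 ]
near board lower corner [269.06416733 160.44823768] crop: [220.78875297 362.01706955]
```

View pics/j2.png

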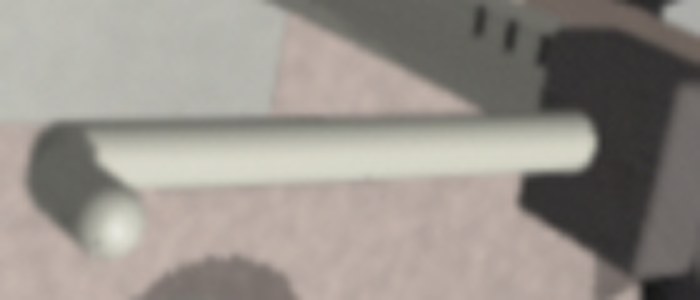

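```bash
python3 -m jog '[[[1,0,0,-0.15,0,0,0],[1,0,1,-0.15,0,0,0],[1,0,2.2,-0.15,0,0,0],[1,0,3.4,-0.15,0,0,0],[1,0,4.6,-0.15,0,0,0],[1,0,5.6,-0.15,0,0,0],[1,0,6.2,-0.15,0,0,0],[1,0,6.2,-0.15,0,0,0],[1,0,6.2,-0.15,0,0,0]]]'
python3 - <<'E'
from h import *
for n in ["side","wrist"]:
    cv2.imwrite(f"pics/k_{n}.png",bot.read_camera(n)[:,:,::-1])
crop("pics/k_side.png",(240,90,340,200),"pics/k1.png",5.4)
crop("pics/k_wrist.png",(300,130,500,280),"pics/k2.png",4)
s=bot.read_state(); print(s["tool_pos"],s["wrist_force"],s["width"],s["q"].round(2)); p=s["tool_pos"][:2]-HO; print(p@HX, p@[-HX[1],HX[0]])
E
```

```text
time: 13.2
tool_pos: [0.4869, 0.2258, 0.4133]
tcp_rot: [-1.375, -2.825, 0.001]
wrist_force: [-0.8, 0.3, -3.3]
width: 0.17
[0.48676952 0.22574845 0.41341844] [-0.5986999   0.08897877 -2.03669447] 0.17589507295976706 [ 0.39 -0.    1.89 -0.    1.26 -0.28]
-0.08861231272059304 0.00015939094280380711
```

View pics/k1.png

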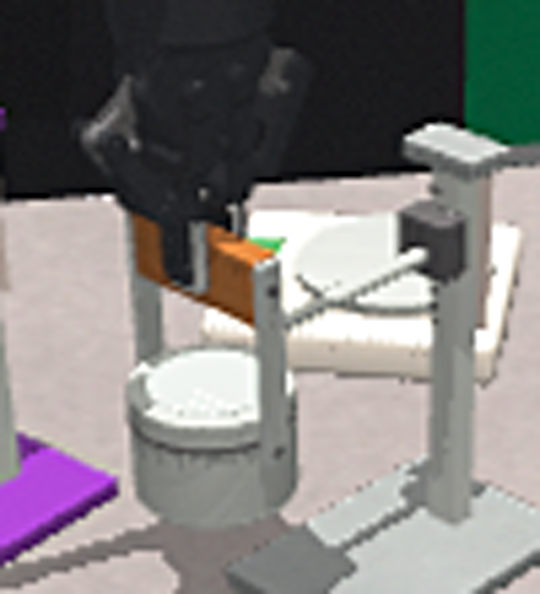

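View pics/k2.png

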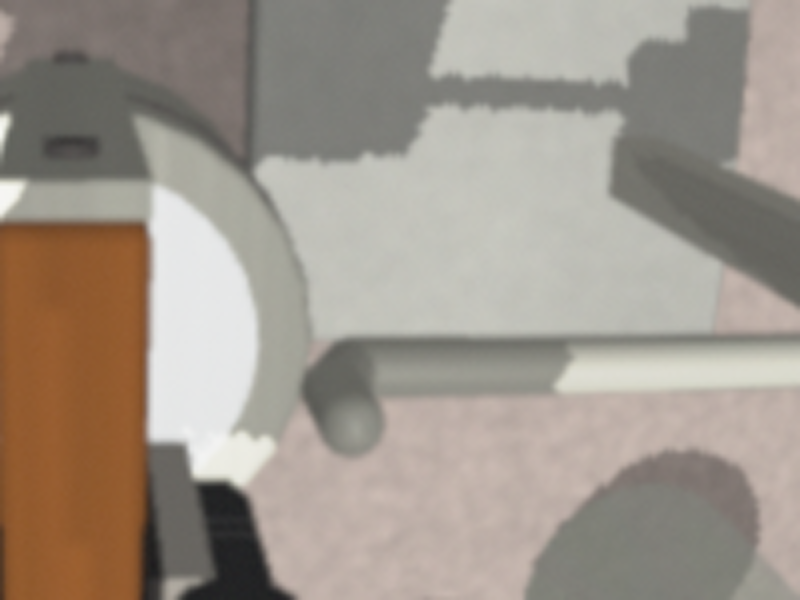

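```bash
python3 -m jog '[[[1,0,0.7,0,0,0,0],[1,0,1.5,0,0,0,0],[1,0,2.3,0,0,0,0],[1,0,3,0,0,0,0],[1,0,3,0,0,0,0]]]'
python3 - <<'E'
from h import *
cv2.imwrite(f"pics/l_side.png",bot.read_camera("side")[:,:,::-1])
crop("pics/l_side.png",(250,90,350,200),"pics/l1.png",5.4)
s=bot.read_state(); print(s["tool_pos"],s["wrist_force"])
E
```

```text
time: 13.92
tool_pos: [0.5111, 0.2448, 0.4133]
tcp_rot: [-1.374, -2.825, 0.0]
wrist_force: [0.4, -0.1, -2.3]
width: 0.172
[0.51085452 0.24464286 0.41324646] [ 0.13665166  0.03802506 -2.47654985]
```

View pics/l1.png

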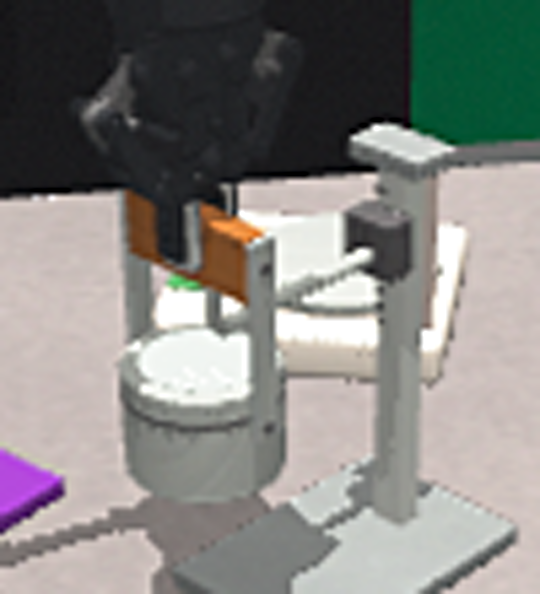

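```bash
python3 -m jog '[[[1,0,0.8,0,0,0,0],[1,0,1.7,0,0,0,0],[1,0,2.7,0,0,0,0],[1,0,3.7,0,0,0,0],[1,0,4.7,0,0,0,0],[1,0,5.7,0,0,0,0],[1,0,6.4,0,0,0,0],[1,0,6.7,0,0,0,0],[1,0,6.7,0,0,0,0]]]'
python3 - <<'E'
from h import *
for n in ["side","wrist"]:
    cv2.imwrite(f"pics/m_{n}.png",bot.read_camera(n)[:,:,::-1])
crop("pics/m_side.png",(260,90,360,200),"pics/m1.png",5.4)
s=bot.read_state(); print(s["tool_pos"],s["wrist_force"],s["width"]); p=s["tool_pos"][:2]-HO; print(p@HX, p@[-HX[1],HX[0]])
E
```

```text
time: 15.1
tool_pos: [0.5634, 0.2858, 0.4133]
tcp_rot: [-1.374, -2.825, 0.0]
wrist_force: [0.2, 0.3, -2.2]
width: 0.181
[0.56321507 0.2856807  0.41335608] [-0.72925833  0.56734815 -2.86628181] 0.17538673088057988
0.00852571509114992 0.00015252827084942443
```

View pics/m1.png

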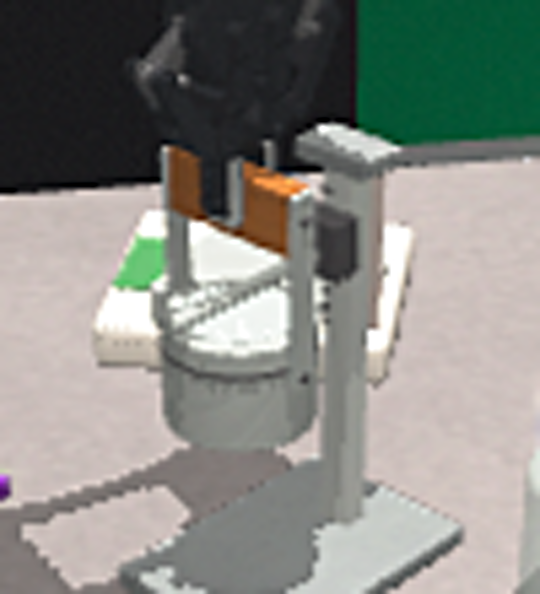

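View pics/m_wrist.png

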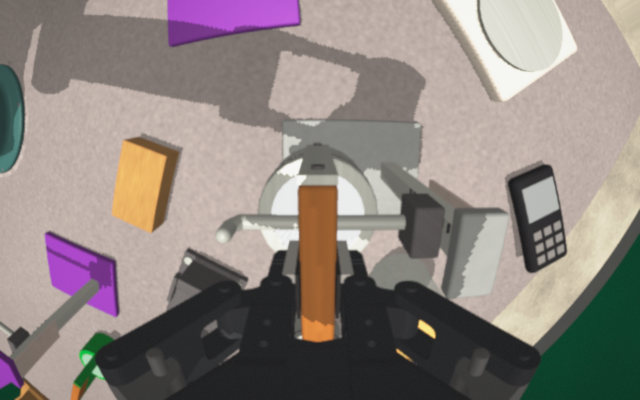

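```bash
python3 -m jog '[[[1,0,0,0.6,0,0,0],[1,0,0,1.3,0,0,0],[1,0,0,2,0,0,0],[1,0,0,2.5,0,0,0],[1,0,0,2.9,0,0,0],[1,0,0,3.2,0,0,0],[1,0,0,3.6,0,0,0],[1,0,0,4,0,0,0],[1,0,0,4,0,0,0],[1,0,0,4,0,0,0],[1,0,0,4,0,0,0]]]'
python3 - <<'E'
from h import *
cv2.imwrite(f"pics/n_side.png",bot.read_camera("side")[:,:,::-1])
crop("pics/n_side.png",(260,90,360,200),"pics/n1.png",5.4)
for i in range(4):
    bot.read_camera("side"); s=bot.read_state(); print(s["tool_pos"],s["wrist_force"],s["width"]);
E
```

```text
time: 16.58
tool_pos: [0.5634, 0.2858, 0.3737]
tcp_rot: [1.375, 2.825, 0.0]
wrist_force: [-1.2, -0.7, -1.2]
width: 0.174
[0.56342596 0.28579787 0.373629  ] [ 0.4215208  -0.08026385 -1.032755  ] 0.17601824026408242
[0.56341202 0.28580548 0.37359053] [-0.45438121 -0.31110207 -0.07684644] 0.17384903110189645
[0.56340368 0.28581236 0.3735744 ] [-0.03341855 -0.30355874 -1.53006428] 0.1717274330399378
[0.56342923 0.28580228 0.37354431] [-0.52085029 -0.46820059 -0.67563659] 0.17182747415000693
```

View pics/n1.png

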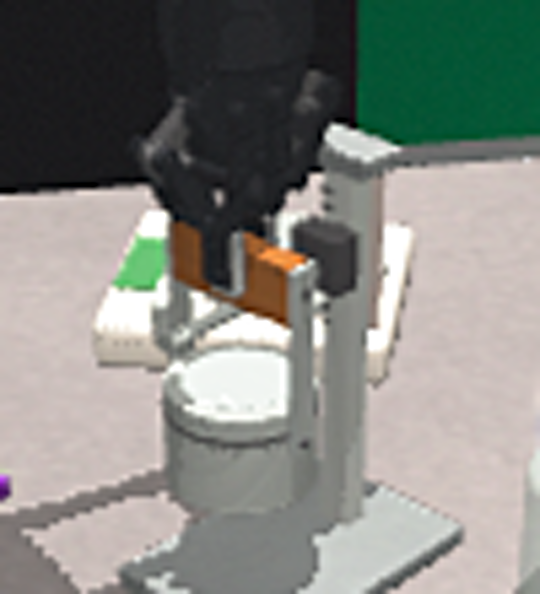

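```bash
python3 -m jog '[[[1,0,0,0.2,0,0,0],[1,0,0,0.4,0,0,0],[1,0,0,0.6,0,0,0],[1,0,0,0.7,0,0,0],[1,0,0,0.7,0,0,0],[1,0,0,0.7,0,0,0]]]'
python3 - <<'E'
from h import *
F=[]
for i in range(16):
    bot.read_camera("side"); s=bot.read_state(); F.append(s["wrist_force"])
print(np.mean(F,0),np.std(F,0),s["tool_pos"],s["width"])
E
```

```text
time: 17.58
tool_pos: [0.5634, 0.2858, 0.3665]
tcp_rot: [1.375, 2.825, 0.0]
wrist_force: [-0.6, -0.2, 0.6]
width: 0.176
[0.12102238 0.36730108 0.0601287 ] [0.43835753 0.38138476 0.62818124] [0.56341868 0.28580118 0.36644229] 0.17587562862435097
```

```bash
python3 -m jog '[[[0.72,0,0,0,0,0,0],[0.65,0,0,0,0,0,0],[0.5,0,0,0,0,0,0],[0.5,0,0,0,0,0,0],[0.5,0,0,0,0,0,0],[0.5,0,0,0,0,0,0],[0.5,0,0,0,0,0,0],[0.5,0,0,0,0,0,0],[0.5,0,0,0,0,0,0],[0.5,0,0,0,0,0,0]]]'
python3 - <<'E'
from h import *
for n in ["side","wrist"]:
    cv2.imwrite(f"pics/p_{n}.png",bot.read_camera(n)[:,:,::-1])
crop("pics/p_side.png",(260,90,360,200),"pics/p1.png",5.4)
E
```

```text
time: 19.62
tool_pos: [0.5634, 0.2858, 0.3664]
tcp_rot: [1.375, 2.825, 0.0]
wrist_force: [0.3, 0.4, -0.1]
width: 0.504
```

View pics/p1.png

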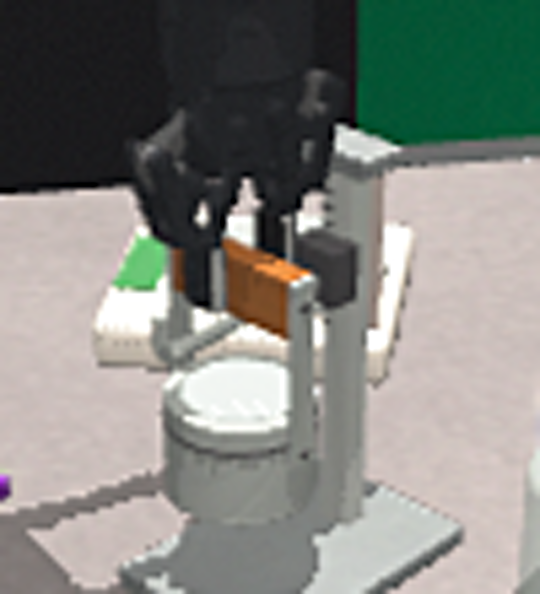

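View pics/p_wrist.png

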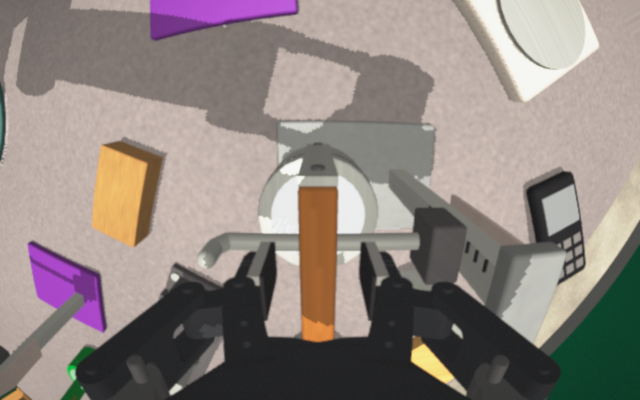

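```bash
python3 -m jog '[[[0.5,0,0,-1,0,0,0],[0.5,0,0,-2.5,0,0,0],[0.5,0,0,-4.5,0,0,0],[0.5,0,0,-7,0,0,0],[0.5,0,0,-10,0,0,0],[0.5,0,0,-13,0,0,0],[0.5,0,0,-13,0,0,0],[0.5,0,0,-13,0,0,0],[0.5,0,0,-13,0,0,0],[0.5,0,0,-13,0,0,0],[0.5,0,0,-13,0,0,0],[0.5,0,0,-13,0,0,0]]]'
python3 - <<'E'
from h import *
ims=[]
for n in ["side","wrist","top"]:
    im=bot.read_camera(n); cv2.imwrite(f"pics/q_{n}.png",im[:,:,::-1])
    if n=="side": a=im
for i in range(6): b=bot.read_camera("side")
print("diff",np.abs(a[90:210,260:360].astype(int)-b[90:210,260:360]).max())
crop("pics/q_side.png",(260,90,360,200),"pics/q1.png",5.4)
s=bot.read_state(); print(s["tool_pos"],s["wrist_force"])
E
```

```text
time: 21.22
tool_pos: [0.5634, 0.2858, 0.4961]
tcp_rot: [-1.375, -2.825, 0.001]
wrist_force: [-0.5, -0.4, 0.4]
width: 0.501
diff 79
[0.56336596 0.28581159 0.49648155] [ 0.53721412  0.70432554 -0.97883612]
```

View pics/q1.png

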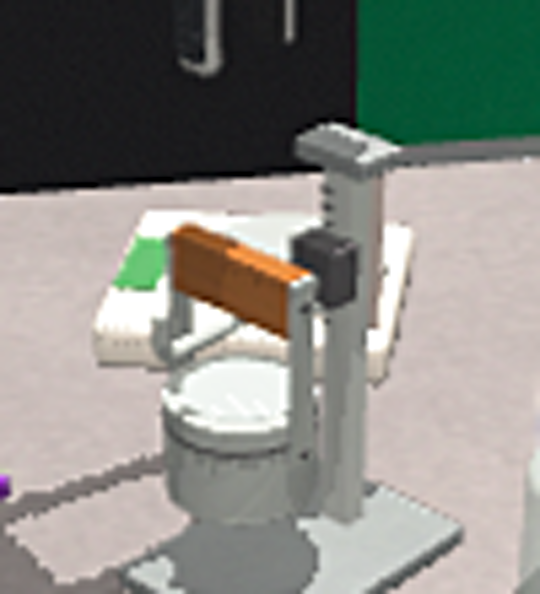

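View pics/q_wrist.png

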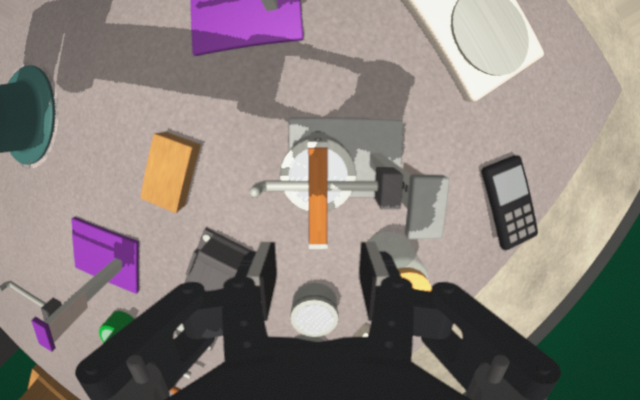

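View pics/q_top.png

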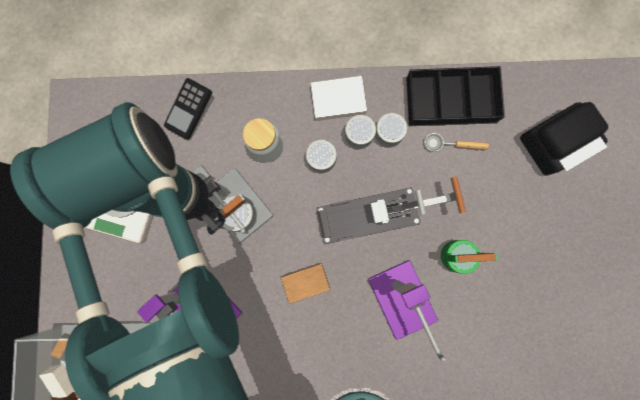

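```bash
python3 -m jog '[[[0.5,0,0,0,0,0,0],[0.5,0,0,0,0,0,0],[0.5,0,0,0,0,0,0],[0.5,0,0,0,0,0,0],[0.5,0,0,0,0,0,0],[0.5,0,0,0,0,0,0],[0.5,0,0,0,0,0,0],[0.5,0,0,0,0,0,0],[0.5,0,0,0,0,0,0],[0.5,0,0,0,0,0,0]]]'
python3 - <<'E'
from h import *
I=[bot.read_camera("side").astype(int) for i in range(8)]
for k in range(1,8):
    d=np.abs(I[k]-I[0]).max(2)[110:210,260:360]; ys,xs=np.where(d>25); print(k,d.max(),len(ys),list(zip(xs[:6]+260,ys[:6]+110)))
im=I[-1].astype(np.uint8)
c=max(comps("s",im,(280,110,330,170),(3,120,60),(20,255,255),50),key=cv2.contourArea); M=cv2.boundingRect(c); print(M)
print(proj("side",[*hk(.0085,-.0425),.1837+.036]),proj("side",[*hk(.0085,.0425),.1837+.036]))
E
```

```text
time: 22.92
tool_pos: [0.5634, 0.2858, 0.4964]
tcp_rot: [1.375, 2.825, 0.0]
wrist_force: [0.1, -0.2, -1.1]
width: 0.498
1 9 0 []
2 8 0 []
3 10 0 []
4 9 0 []
5 10 0 []
6 11 0 []
7 9 0 []
(292, 132, 25, 21)
[315.14158856 140.59162295] [293.07266007 131.2122976 ]
```

Nothing moves between frames any more, and the board sits where a 16 mm dip puts it. Clamp bar is back and the bystanders are unmoved.

```bash
python3 -c "
from workcell import bot
print(bot.finish_job())"
```

```text
the job is handed in; nothing more can be done
None
```

The tin with the wooden handle is hanging still on the grey weighing hook, the clamp is open, and the job is handed in at about 23 s of the 69 s allowed. No verdict was reported.

I tipped the pawl lever to its stop, pushed the clamp bar fully back, lifted the tin by its board and threaded the opening over the hook's tip. I then lowered it until the wrist force read zero before letting go.

**Last checks:**
- **Position on the hook:** The board lies across the rod about 8 mm from the seat towards the post. The hook has dipped about 16 mm, and the board's place in the side view agrees.
- **Stillness:** The first picture comparison after I backed off still showed some change, which I took for leftover bobbing or a moving shadow. After waiting about 1.25 s more, eight frames in a row showed nothing moving.
- **Clamp:** The last top view shows the bar still fully back.
- **Everything else:** By eye the tins, carton, jar, scoop and look-alikes are where they started; I did not measure them. The gripper is well clear above the tin.

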